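# Weight down two glued repairs in a dieboard

## Task

Two wooden repairs have just been glued into the dieboard and must be pressed while the glue sets: lay the long caul flat along the strip repair, centred over it, and the square caul flat over the round plug, centred on it. Then stand the two round weights on the long caul, one towards each end (about half-way between its middle and its end, either weight at either end), and the block weight in the middle of the square caul. Set the weights down gently and upright, let go of everything, and leave the pliers, the nippers and the tea glass alone.

Things in the scene. Friction and masses are not known exactly. Their poses are not given: they have to be found in the camera images.
- long_caul_center (a point): the long caul: a plywood bar with burnt dark edges, 180 mm long, 50 mm wide, 22 mm thick, 0.135 kg, lying flat on the bench. This point is its centre, 11 mm above its underside; x runs along its length, y across, z up.
- square_caul_center (a point): the square caul: a plywood pad with burnt dark edges, 60 by 60 mm, 22 mm thick, 0.054 kg, lying flat on the bench. This point is its centre, 11 mm above its underside; x and y are parallel to its sides, z up.
- round_weight_a_center (a point): one of two identical, interchangeable, upright round weights of bright steel, 0.47 kg: a body 46 mm in diameter and 30 mm high with a knob 24 mm in diameter and 22 mm high on the middle of its top (52 mm high in all); either part can be gripped. This point is on the axis, half-way up, 26 mm above the underside; z up.
- round_weight_b_center (a point): the other of two identical, interchangeable, upright round weights of bright steel, 0.47 kg: a body 46 mm in diameter and 30 mm high with a knob 24 mm in diameter and 22 mm high on the middle of its top (52 mm high in all); either part can be gripped. This point is on the axis, half-way up, 26 mm above the underside; z up.
- block_weight_center (a point): steel block weight, 0.58 kg, upright: a rectangular body 60 mm (along x) by 38 mm (along y), 28 mm high, with a round knob 24 mm in diameter and 22 mm high on the middle of its top (50 mm high in all); either part can be gripped. This point is on the axis through the knob, half-way up, 25 mm above the underside; z up.
- strip: the strip repair: a straight strip of darker wood, 140 by 22 mm, with a black glue line round it, flush in the top of the pale plywood dieboard (fixed, 240 by 350 mm, 18 mm thick, long side facing the robot, dark kerf lines burnt in its top). Origin: middle of the strip, level with the board's top (18 mm above the bench); x along the strip, y across, z up. It does not move.
- plug: the round plug repair: a flush disc of darker wood, 40 mm in diameter, with a black glue line round it, in the same dieboard, about 110 mm from the strip, nearer or farther from the robot. Origin: its centre, level with the board's top; z up. It does not move. Four small steel cutters, 14 mm high, stand in a row along the board's left and right edges.
- pliers: bystander: long-nose pliers with red and black grips, 170 mm long, 12 mm high, lying on the bench beyond the dieboard. The origin is at the joint, on the bench; x points to the jaws' tip. Leave alone.
- nippers: bystander: dark end-cutting nippers with black grips, 155 mm long, 17 mm high, lying on the bench beyond the dieboard. The origin is at the joint, on the bench; x points to the jaws. Leave alone.
- tea_glass: bystander: an empty tea glass, 62 mm in diameter at the rim, 85 mm high, standing on the bench beyond the dieboard. The origin is the centre of its underside. Leave alone.

How it is judged (in metres and radians):
At the end, for the whole second after the job is handed in: Cauls flat: long within 15 mm along, 10 mm across and 0.12 rad of the strip, square one within 10 mm of the plug. Upright on them: round weights 35-75 mm either side of the long caul's middle, within 12 mm of its centre line; block within 12 mm of the square's centre. At rest (x of long_caul_center in the frame of strip between -0.015 and 0.015 m and y of long_caul_center in the frame of strip between -0.01 and 0.01 m and angle between the x axis of long_caul_center and the x axis of strip, either way round below 0.12 rad and z of long_caul_center in the frame of strip between 0.007 and 0.015 m and horizontal distance between square_caul_center and plug below 0.01 m and z of square_caul_center in the frame of plug between 0.007 and 0.015 m and ((y of round_weight_a_center in the frame of long_caul_center between -0.012 and 0.012 m and x of round_weight_a_center in the frame of long_caul_center between 0.035 and 0.075 m and y of round_weight_b_center in the frame of long_caul_center between -0.012 and 0.012 m and x of round_weight_b_center in the frame of long_caul_center between -0.075 and -0.035 m) or (y of round_weight_a_center in the frame of long_caul_center between -0.012 and 0.012 m and x of round_weight_a_center in the frame of long_caul_center between -0.075 and -0.035 m and y of round_weight_b_center in the frame of long_caul_center between -0.012 and 0.012 m and x of round_weight_b_center in the frame of long_caul_center between 0.035 and 0.075 m)) and z of round_weight_a_center in the frame of long_caul_center between 0.033 and 0.041 m and z of round_weight_b_center in the frame of long_caul_center between 0.033 and 0.041 m and horizontal distance between block_weight_center and square_caul_center below 0.012 m and z of block_weight_center in the frame of square_caul_center between 0.032 and 0.04 m and angle between each of long_caul_center, square_caul_center, round_weight_a_center, round_weight_b_center, block_weight_center's own z axis and vertical below 0.08 rad and linear speed of each of long_caul, square_caul, round_weight_a, round_weight_b, block_weight below 0.01 m/s); the robot touches nothing.
It fails at once if the pliers, the nippers or the tea glass are disturbed (moved more than 15 mm) (distance of any of pliers, nippers, tea_glass from where it was at the start of the episode above 0.015 m).
It fails at once if a weight is tipped over (tilted more than 0.6 rad) (angle between any of round_weight_a_center, round_weight_b_center, block_weight_center's own z axis and vertical above 0.6 rad).
It fails at once if a weight is dropped or slammed on a caul (contact force above 60 N) (contact force between any of round_weight_a, round_weight_b and long_caul above 60 N or contact force between block_weight and square_caul above 60 N).
It also fails if it takes over 128 s, if anything falls off the work surface, if the arm or the gripper's body presses on something with over 40 N, if the wrist force passes 120 N, or if a joint passes its speed limit or range.

## Robot

A 6-joint arm with a two-finger parallel gripper is mounted at the origin on the work surface. World frame = base frame: x ahead of the robot, y to its left, z up, the work surface at z = 0. Lengths are in m, angles in degrees, forces in N, time in s.
With the tool pointing down it reaches from about 0.3 to 0.75 m from the base axis. Payload 8.5 kg.
Tool frame: the origin (TCP) lies at the very end of the fingers, on their centre line; the grasp point (between the pads) lies 19 mm behind it; z points along the fingers, y is the line along which they close (so a half turn about z gives the same grasp; the last joint's range is limited). The gripper opens to 85 mm and grips with 20 to 120 N. Pads are 22 mm wide; open, the fingers measure 114 mm over their backs; the gripper's body (76 mm by 85 mm) begins 54 mm behind the grasp point. The pads swing forward as they close: fully open they stand 13 mm farther back than shut.
Start: joints at [-89.112, 21.807, 74.336, -0, 83.858, -12.336], TCP at [0.126, -0.535, 0.231] pointing down, gripper open.
Joint ranges: [-178.18, 178.18], [-50.72, 133.34], [12.68, 142.11], [-81.47, 261.47], [9.98, 163.14], [-165.26, 165.26]. Speed limits (degrees/s): [136.94, 136.94, 180, 180, 180, 180].

## Interface

Orientations are given as a 3x3 rotation matrix whose columns are the frame's x, y, z axes.
In Python, from rig import observe, cams, ticket gives the robot as it stands.
- The arm moves only by the tool move_arm, never from a script. Its arguments are lists of equal length, an entry for each row: "jaw": the finger opening in cm, from 0 to 8.54; "dp": the shift along the tool's x, y, z in cm, a list of three; "turn": the turn, a rotation vector about the tool's x, y, z in rad, a list of three. In form: {"jaw": [jaw, ...], "dp": [[tx, ty, tz], ...], "turn": [[wx, wy, wz], ...]}. A call has 1 to 12 rows; each row shifts and turns the commanded pose from where the row before left it, along the tool's axes as they then stand; what a row does not reach is not made up. A row lasts 1/12 s, in which the tool goes at most 41.7 mm and 7.16 degrees, less where a joint would pass 70% of its speed; a pose out of reach is approached as far as the arm can. A call is refused whole if a number of a shift passes 4.17 or a number of a turn 0.125, either way. A call with a gripper value outside its range is refused whole. The fingers move at their own pace and stop on an object; "force" is the grip in N (left out, the last holds). Time passes only in rows, so rows that do not move let the fingers close. It gives the time, the measured TCP pose, the force, the opening and the grip force at its end, in the units of the state.
- observe(): the state, without advancing time (a new reading comes with each control period).
- cams.get_image(name): name is "scene" or "top"; returns (picture, depth): 480x640x3 uint8, red, green, blue; 480x640 float32, m along the optical axis (not along the pixel's ray), 0 where there is no reading.
- cams.calibration(name): a dict with "vertical_fov" (degrees; the focal length in pixels is half the picture's height over the tangent of half this angle, whatever the lens; pixels are square), "cx", "cy" (the principal point, pixels), "view" (4x4, takes a point from world to camera coordinates). Camera axes: x right, y up, looking along -z (the intrinsics and any distortion apply to the point x, -y, -z); pixel columns grow to the right and rows downward; lengths in m; the calibration is good to about 2 mm. A picture is of the moment at which its call begins. calibration takes no time and is no camera call.
- ticket.close_job(): hands the job in; it is judged then, once.
Trained networks look in the newest picture that a camera, given by its name, has taken for a name from the list of things; names that differ only in an ending like _2 or _b are one class to them, and where a whole thing is asked for, a point or a joint stands for the part that bears it (a point fixed in the world has none). Each returns a list of dicts, best first, with "p" (0 to 1); they miss things now and then, are a little off and sometimes report something else, mostly with a low value. They report only what shows in the picture. A call takes as long as a camera call.
- cams.spot_in(camera, query): "box" ([centre column, centre row, width, height] as shares, 0 to 1, of the picture: columns of its width, rows of its height, round what is visible of it).
- cams.outline_of(camera, query): "mask" (480x640 bool, what is visible of it) and "box" ([centre column, centre row, width, height] as shares, 0 to 1, of the picture: columns of its width, rows of its height, round what is visible of it).
- cams.mark_of(camera, query): "location" ([column, row] as shares, 0 to 1, of the picture: columns of its width, rows of its height: a listed point, or the origin of a listed thing).
The state is a dict: "time_s": time; "q": joint angles; "qvel": joint speeds; "joint_efforts": joint torques, N m; "position": TCP position; "tool_rot": TCP orientation; "ft_force": force on the tool from outside, world axes, zero at the start; "wrist_torque": the same for the moment, N m; "grip_width": finger opening in m; "gripper_force": force on a finger pad.
Only numpy, scipy, OpenCV 4.12 (cv2) and the standard library are available. Lean on these libraries where they do the work, as an engineer would, in place of code of your own. Each camera call takes 0.05 s, during which the arm holds its last target. There are 200 camera calls.

## Working session

There is one attempt and no reset: what is moved stays moved. The work goes in short steps, Python scripts to look and compute and a tool call to move; the robot and the scene stay as the last step left them, time stands still between calls to the robot, and variables do not carry over. Pictures are saved under pics/ and viewed, at most 14 in all, crops included, and the job is handed in when it is done.

Besides the shell and the picture viewer there is one more tool, called after "Request:" as name(argument=value, ...), one argument or row to a line, values as JSON. move_arm: Moves the arm, as the interface text tells. Its arguments: {"type":"object","properties":{"jaw":{"type":"array","items":{"type":"number"}},"dp":{"type":"array","items":{"type":"array","items":{"type":"number"}}},"turn":{"type":"array","items":{"type":"array","items":{"type":"number"}}},"force":{"type":"number"}},"required":["jaw","dp","turn"]}

```bash
ls; mkdir -p pics; python3 - <<'E'
from rig import observe,cams
import cv2
for n in("scene","top"):
    p,d=cams.get_image(n); cv2.imwrite(f"pics/{n}0.png",p[:,:,::-1]); c=cams.calibration(n); print(n,c)
print(observe())
E
```

```text
pics
scene {'vertical_fov': 47.974754298258986, 'cx': 323.0133734496843, 'cy': 235.5301707104904, 'view': array([[-0.69884977,  0.71504336, -0.01794442,  0.39713259],
       [-0.51452302, -0.48512682,  0.70704881,  0.32999476],
       [ 0.49686524,  0.50335371,  0.70693704, -1.61317465],
       [ 0.        ,  0.        ,  0.        ,  1.        ]])}
top {'vertical_fov': 43.86212946478926, 'cx': 317.8928425672821, 'cy': 249.77060568595456, 'view': array([[ 0.01603262, -0.99962241, -0.02231594,  0.05042039],
       [ 0.99498965,  0.01374757,  0.09902828, -0.64569666],
       [-0.0986841 , -0.02379181,  0.99483436, -1.27196784],
       [ 0.        ,  0.        ,  0.        ,  1.        ]])}
{'time_s': 0.1, 'q': array([-8.91107934e+01,  2.18376965e+01,  7.43795927e+01,  2.34325443e-04,
        8.38592334e+01, -1.23354407e+01]), 'qvel': array([-0.0363575 , -0.06058521, -0.18788346, -0.01499272, -0.02318789,
        0.11007521]), 'joint_efforts': array([ 5.72990786e-03, -4.49215472e+01, -2.31656170e+01, -1.00349935e-04,
        3.62532417e-03,  1.69293435e-05]), 'position': array([ 0.12582101, -0.53513953,  0.23077303]), 'tool_rot': array([[ 9.73480685e-01,  2.28769220e-01, -1.66608776e-05],
       [ 2.28769038e-01, -9.73479812e-01,  1.33547313e-03],
       [ 2.89296118e-04, -1.30386879e-03, -9.99999108e-01]]), 'ft_force': array([-0.07967022,  0.70931445,  0.34799335]), 'wrist_torque': array([ 0.00450193,  0.00026129, -0.01244345]), 'gripper_force': 0.0, 'grip_width': 0.08534764279923943}
```

View pics/top0.png

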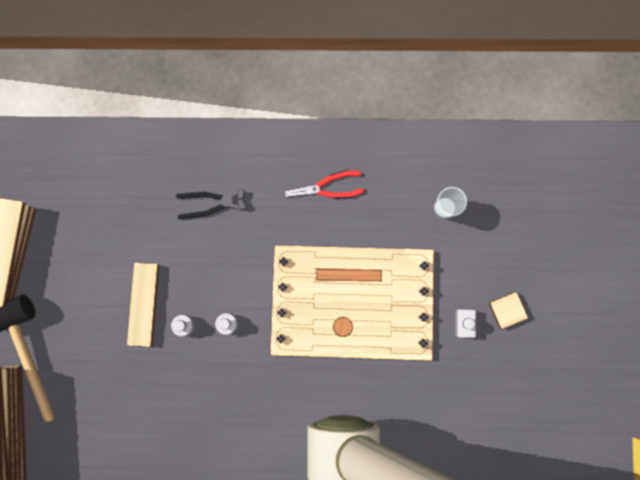

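View pics/scene0.png

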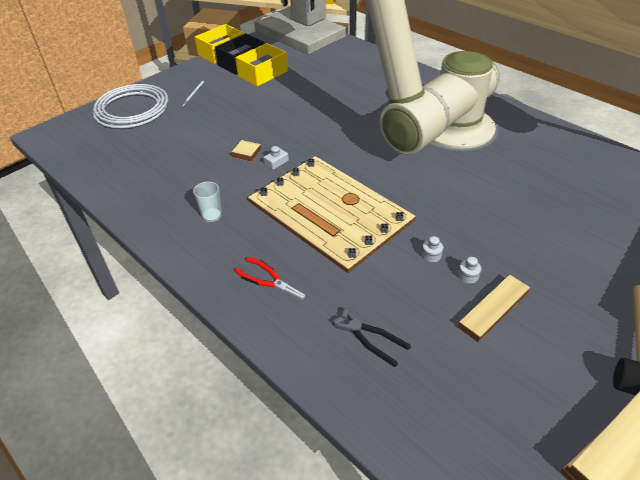

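```bash
cat > h.py <<'E'
from rig import observe,cams
import numpy as np, cv2
def cal(n):
    c=cams.calibration(n); return 240/np.tan(np.radians(c["vertical_fov"]/2)),c["cx"],c["cy"],c["view"]
def w(n,uv,z):
    "world points of pixels at height z"
    f,cx,cy,V=cal(n); uv=np.atleast_2d(uv).astype(float)
    r=np.c_[(uv[:,0]-cx)/f,-(uv[:,1]-cy)/f,-np.ones(len(uv))]@V[:3,:3]
    o=-V[:3,:3].T@V[:3,3]
    return o+r*((z-o[2])/r[:,2])[:,None]
def px(n,P):
    f,cx,cy,V=cal(n); q=V[:3,:3]@np.asarray(P)+V[:3,3]
    return np.array([cx-f*q[0]/q[2],cy+f*q[1]/q[2]])
def cloud(n,d):
    f,cx,cy,V=cal(n); v,u=np.mgrid[:480,:640]
    c=np.stack([(u-cx)/f*d,-(v-cy)/f*d,-d],-1)
    return (c-V[:3,3])@V[:3,:3]
E
python3 - <<'E'
from h import *
p,d=cams.get_image("top"); X=cloud("top",d)
for q,z in [("long_caul_center",.022),("square_caul_center",.022),("round_weight_a_center",.052),("block_weight_center",.05),("strip",.018),("plug",.018),("pliers",.01),("nippers",.01),("tea_glass",.04)]:
    for r in cams.outline_of("top",q)[:3]:
        if r["p"]<.3: continue
        m=r["mask"]; Z=np.median(X[m][:,2])
        c=cv2.findContours(m.astype(np.uint8),0,1)[0]; c=max(c,key=cv2.contourArea)
        P=w("top",c[:,0],z)[:,:2].astype(np.float32); R=cv2.minAreaRect(P*1000)
        print(q,round(r["p"],2),m.sum(),"z",Z.round(3),"rect mm",np.round(R[0],1),np.round(R[1],1),round(R[2],1))
    for r in cams.mark_of("top",q)[:2]:
        print("   mark",round(r["p"],2),(np.array(r["location"])*[640,480]).round(),w("top",np.array(r["location"])*[640,480],z/2 if z not in(.018,) else z).round(4))
E
```

```text
long_caul_center 0.68 2050 z 0.021 rect mm [521.2 444.3] [ 55.8 179.9] 87.4
   mark 0.66 [143. 302.] [[0.5261 0.4467 0.011 ]]
square_caul_center 0.81 872 z 0.022 rect mm [ 521.1 -352.3] [62.3 67.2] 22.5
   mark 0.95 [510. 307.] [[ 0.5274 -0.3611  0.011 ]]
round_weight_a_center 0.88 347 z 0.031 rect mm [478.3 346.8] [40.5 45.2] 2.1
   mark 0.58 [183. 321.] [[0.4856 0.3518 0.026 ]]
   mark 0.35 [343. 323.] [[0.4861 0.0041 0.026 ]]
block_weight_center 0.69 532 z 0.028 rect mm [ 492.5 -254. ] [40.  57.8] 89.4
block_weight_center 0.56 2094 z 0.021 rect mm [521.6 434.8] [ 57.3 177.2] 86.9
   mark 0.88 [468. 321.] [[ 0.4944 -0.266   0.025 ]]
strip 0.84 755 z 0.019 rect mm [593.6  -7.8] [ 26.5 143. ] 0.8
strip 0.47 371 z 0.03 rect mm [481.6 258.9] [45.3 46.1] 46.6
   mark 0.67 [348. 273.] [[ 0.5967 -0.0072  0.018 ]]
   mark 0.16 [143. 302.] [[0.526  0.4438 0.018 ]]
plug 0.57 333 z 0.018 rect mm [479.    4.6] [42.6 43. ] 27.3
   mark 0.64 [340. 327.] [[0.4767 0.0085 0.018 ]]
pliers 0.52 927 z 0.012 rect mm [749.9 305.3] [ 60.  156.9] 5.2
   mark 0.84 [319. 186.] [[0.7922 0.0606 0.005 ]]
nippers 0.73 911 z 0.012 rect mm [750.9 305.3] [ 61.1 156.9] 5.9
   mark 0.65 [232. 199.] [[0.7592 0.2568 0.005 ]]
tea_glass 0.87 753 z 0.042 rect mm [ 753.  -225.8] [66.4 67.9] 0.7
   mark 0.95 [447. 211.] [[ 0.7356 -0.2239  0.02  ]]
   mark 0.46 [182. 322.] [[0.4832 0.3565 0.02  ]]
```

Top view: long caul (143,305), round weights (182,325) and (226,324), block (467,323), square caul (509,310), strip (348,275), plug (343,327). The scene view agrees. Next I'll refine the positions with depth.

```bash
cat >> h.py <<'E'
def blob(X,lo,hi,c,rad):
    "points within rad of c at height lo..hi"
    m=(X[...,2]>lo)&(X[...,2]<hi)&(np.hypot(X[...,0]-c[0],X[...,1]-c[1])<rad); return X[m]
def rect(P):
    R=cv2.minAreaRect((P[:,:2]*1000).astype(np.float32)); return np.round(R[0],1),np.round(R[1],1),round(R[2],1),len(P),P[:,:2].mean(0).round(4)
E
python3 - <<'E'
from h import *
for n in("top","scene"):
    p,d=cams.get_image(n); X=cloud(n,d); print(n)
    print("bench z",np.median(blob(X,-.02,.01,(.5,-.2),.03)[:,2]))
    for k,lo,hi,c,r in [("long",.016,.03,(.52,.44),.1),("sq",.016,.03,(.52,-.352),.06),
      ("A knob",.046,.06,(.48,.35),.05),("B knob",.046,.06,(.48,.258),.05),("A body",.026,.034,(.48,.35),.04),("B body",.026,.034,(.48,.258),.04),
      ("blk knob",.044,.06,(.49,-.26),.06),("blk body",.022,.033,(.49,-.26),.05)]:
        P=blob(X,lo,hi,c,r)
        if len(P)>10: print(k,rect(P),P[:,2].mean().round(4))
    hsv=cv2.cvtColor(p,cv2.COLOR_RGB2HSV).astype(int); 
    b=(hsv[...,1]>125)&(hsv[...,0]<16)
    for k,c,r in[("strip",(.594,-.008),.09),("plug",(.479,.005),.035)]:
        m=b&(np.hypot(X[...,0]-c[0],X[...,1]-c[1])<r)&(X[...,2]>.01)&(X[...,2]<.026)
        print(k,rect(X[m]),X[m][:,2].mean())
E
```

```text
top
bench z 1.431402851601899e-05
long (array([520. , 408.1]), array([131.2, 180.1]), 87.9, 1940, array([0.5193, 0.4432])) 0.0216
sq (array([ 521.1, -354.6]), array([60.9, 62. ]), 22.9, 792, array([ 0.5209, -0.354 ])) 0.022
A knob (array([477.1, 355.1]), array([21.5, 21.5]), 2.6, 94, array([0.4767, 0.3554])) 0.0511
B knob (array([482. , 259.4]), array([22.8, 24.5]), 14.7, 105, array([0.482 , 0.2591])) 0.0509
A body (array([476.9, 355.2]), array([43. , 44.7]), 44.7, 204, array([0.4772, 0.3526])) 0.0295
B body (array([482.2, 259.3]), array([44.3, 44. ]), 38.6, 201, array([0.4833, 0.2573])) 0.0295
blk knob (array([ 491.4, -261.7]), array([21.2, 22.2]), 0.6, 101, array([ 0.4914, -0.2613])) 0.0493
blk body (array([ 492. , -261.4]), array([58.1, 38.1]), 0.9, 363, array([ 0.492 , -0.2599])) 0.0276
strip (array([592.6,  -7.9]), array([ 20.4, 138.8]), 0.9, 620, array([ 0.5923, -0.0074])) 0.018767133951455073
plug (array([478.8,   3.9]), array([36.9, 37.3]), 1.2, 258, array([0.4787, 0.0041])) 0.018219269596254063
scene
bench z -0.0015317687285311596
long (array([516.8, 410.5]), array([132. , 1
[... 242 characters left out ...]
 knob (array([480.6, 263.1]), array([25.8, 23. ]), 81.7, 72, array([0.4808, 0.2635])) 0.0499
A body (array([478.1, 360.4]), array([41.7, 43.8]), 18.0, 158, array([0.4804, 0.3617])) 0.0291
B body (array([480.5, 263.1]), array([43.7, 43.4]), 17.3, 144, array([0.4853, 0.266 ])) 0.0286
blk knob (array([ 488.2, -257.1]), array([25.4, 21.8]), 10.4, 43, array([ 0.49  , -0.2574])) 0.0468
blk body (array([ 489.8, -257.4]), array([40.9, 62.3]), 86.7, 152, array([ 0.493 , -0.2539])) 0.0259
strip (array([615. ,  -6.5]), array([ 75.8, 141.4]), 0.0, 398, array([ 0.5918, -0.0029])) 0.01675113522385428
plug (array([476.6,   6.5]), array([42.5, 39.3]), 22.7, 140, array([0.4774, 0.0074])) 0.016982037627268357
```

```bash
cat >> h.py <<'E'
def go(xyz,psi):
    "wz to reach psi, then shift in tool cm after that turn"
    s=observe(); R=s["tool_rot"]; p0=np.degrees(np.arctan2(R[1,0],R[0,0]))
    wz=-np.radians((psi-p0+180)%360-180); a=np.radians(psi)
    T=np.array([[np.cos(a),np.sin(a),0],[np.sin(a),-np.cos(a),0],[0,0,-1]])
    d=T.T@(np.array(xyz)-s["position"])*100
    print("t",s["time_s"],"pos",s["position"].round(4),"psi",p0.round(2),"| wz",wz.round(3),"shift",d.round(2),"grip",s["grip_width"].round(4),"tilt",(R[:2,2]*1000).round(1))
E
python3 -c "
from h import *
go((.5205,-.353,.09),22.9)"
```

```text
Traceback (most recent call last):
  File "h.py", line 29, in go
    print("t",s["time_s"],"pos",s["position"].round(4),"psi",p0.round(2),"| wz",wz.round(3),"shift",d.round(2),"grip",s["grip_width"].round(4),"tilt",(R[:2,2]*1000).round(1))
                                                                                                                      ^^^^^^^^^^^^^^^^^^^^^
AttributeError: 'float' object has no attribute 'round'
```

```bash
sed -i 's/s\["grip_width"\].round(4)/round(s["grip_width"],4)/' h.py
python3 -c "
from h import *
go((.5205,-.353,.09),22.9)"
```

```text
t 1.15 pos [ 0.1258 -0.5354  0.2313] psi 13.22 | wz -0.169 shift [43.46 -1.44 14.13] grip 0.0854 tilt [ 0. -0.]
```

Request:
move_arm(
  jaw=[8.54,8.54,8.54,8.54,8.54,8.54,8.54,8.54,8.54,8.54,8.54,8.54],
  dp=[
    [0,0,0],
    [0,0,0],
    [3.5,-0.1,0],
    [3.5,-0.1,0.5],
    [3.5,-0.1,0.5],
    [3.5,-0.1,1],
    [3.5,-0.1,1],
    [3.5,-0.1,1],
    [3.5,-0.1,1],
    [3.5,-0.1,1],
    [3.5,-0.1,1],
    [3.5,-0.1,1],
  ],
  turn=[
    [0,0,-0.085],
    [0,0,-0.084],
    [0,0,0],
    [0,0,0],
    [0,0,0],
    [0,0,0],
    [0,0,0],
    [0,0,0],
    [0,0,0],
    [0,0,0],
    [0,0,0],
    [0,0,0],
  ],
  force=40,
)

```text
time_s: 2.15
position: [0.4458, -0.389, 0.1509]
tool_rot: [[0.921, 0.389, 0.0], [0.389, -0.921, -0.0], [0.0, 0.0, -1.0]]
ft_force: [-0.6, -0.0, 0.9]
grip_width: 0.0856
gripper_force: 0.0
```

```bash
python3 -c "
from h import *
go((.5205,-.353,.003),22.9)"
```

```text
t 2.15 pos [ 0.4458 -0.389   0.1509] psi 22.91 | wz 0.0 shift [ 8.28 -0.41 14.79] grip 0.0856 tilt [ 0.1 -0.2]
```

Request:
move_arm(
  jaw=[8.54,8.54,8.54,8.54,8.54,8.54,8.54,8.54,8.54,8.54],
  dp=[
    [2.8,-0.2,1],
    [2.8,-0.1,1],
    [2.7,-0.1,1],
    [0,0,2.5],
    [0,0,2.5],
    [0,0,2.5],
    [0,0,2],
    [0,0,1.5],
    [0,0,0.8],
    [0,0,0],
  ],
  turn=[
    [0,0,0],
    [0,0,0],
    [0,0,0],
    [0,0,0],
    [0,0,0],
    [0,0,0],
    [0,0,0],
    [0,0,0],
    [0,0,0],
    [0,0,0],
  ],
)

```text
time_s: 2.98
position: [0.5186, -0.3535, 0.0017]
tool_rot: [[0.921, 0.389, -0.002], [0.389, -0.921, 0.002], [-0.001, -0.003, -1.0]]
ft_force: [-0.5, -0.9, 0.2]
grip_width: 0.0851
gripper_force: 0.0
```

Request:
move_arm(
  jaw=[5.5,5.5,5.5,5.5,5.5,5.5],
  dp=[
    [0,0,0],
    [0,0,0],
    [0,0,0],
    [0,0,0],
    [0,0,0],
    [0,0,0],
  ],
  turn=[
    [0,0,0],
    [0,0,0],
    [0,0,0],
    [0,0,0],
    [0,0,0],
    [0,0,0],
  ],
  force=40,
)

```text
time_s: 3.48
position: [0.5198, -0.3545, 0.0048]
tool_rot: [[0.921, 0.389, 0.002], [0.389, -0.921, -0.002], [0.001, 0.002, -1.0]]
ft_force: [0.5, 0.2, 5.7]
grip_width: 0.0586
gripper_force: 44.3
```

```bash
python3 - <<'E'
from h import *
p,d=cams.get_image("scene"); f=px("scene",observe()["position"]).astype(int); print(f)
c=p[f[1]-70:f[1]+50,f[0]-80:f[0]+80]; cv2.imwrite("pics/g1.png",cv2.resize(c,None,fx=4,fy=4)[:,:,::-1])
go((.479,.005,.15),0.9)
E
```

```text
[245 151]
t 3.5333 pos [ 0.5198 -0.3545  0.0048] psi 22.91 | wz 0.384 shift [ -3.51 -36.01 -14.52] grip 0.0589 tilt [ 1.9 -1.9]
```

View pics/g1.png

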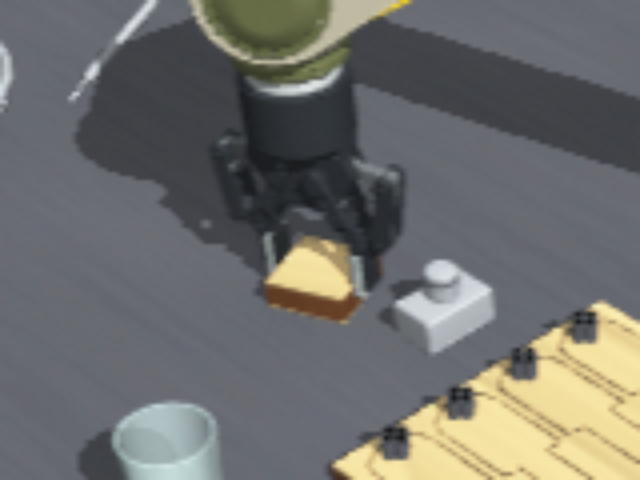

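Request:
move_arm(
  jaw=[5.5,5.5,5.5,5.5,5.5,5.5,5.5,5.5],
  dp=[
    [0,0,-1],
    [0,0,-2.5],
    [0,0,-2.5],
    [0,0,-2.5],
    [0,0,-1],
    [0,0,0],
    [0,0,0],
    [0,0,0],
  ],
  turn=[
    [0,0,0],
    [0,0,0],
    [0,0,0],
    [0,0,0],
    [0,0,0.1],
    [0,0,0.1],
    [0,0,0.1],
    [0,0,0.084],
  ],
)

```text
time_s: 4.2
position: [0.5192, -0.3539, 0.0994]
tool_rot: [[1.0, 0.011, 0.001], [0.011, -1.0, -0.001], [0.001, 0.001, -1.0]]
ft_force: [-0.2, 0.3, -0.6]
grip_width: 0.0587
gripper_force: 43.5
```

```bash
python3 -c "
from h import *
go((.479,.005,.045),.9)"
```

```text
t 4.2 pos [ 0.5192 -0.3539  0.0994] psi 0.62 | wz -0.005 shift [ -3.45 -35.95   5.44] grip 0.0587 tilt [ 0.6 -0.6]
```

Request:
move_arm(
  jaw=[5.5,5.5,5.5,5.5,5.5,5.5,5.5,5.5,5.5,5.5,5.5,5.5],
  dp=[
    [-0.35,-1.9,0],
    [-0.35,-3.5,0],
    [-0.35,-3.5,0],
    [-0.35,-3.5,0],
    [-0.35,-3.5,0],
    [-0.35,-3.5,0],
    [-0.35,-3.5,0],
    [-0.35,-3.5,0],
    [-0.35,-3.5,0],
    [-0.3,-3.4,0.4],
    [0,-2.6,2.5],
    [0,0,2.5],
  ],
  turn=[
    [0,0,-0.005],
    [0,0,0],
    [0,0,0],
    [0,0,0],
    [0,0,0],
    [0,0,0],
    [0,0,0],
    [0,0,0],
    [0,0,0],
    [0,0,0],
    [0,0,0],
    [0,0,0],
  ],
)

```text
time_s: 5.2
position: [0.4772, 0.008, 0.0453]
tool_rot: [[1.0, 0.025, 0.003], [0.025, -1.0, 0.0], [0.003, 0.0, -1.0]]
ft_force: [0.8, -0.7, -0.7]
grip_width: 0.0591
gripper_force: 43.5
```

```bash
python3 -c "
from h import *
go((.479,.005,.0235),.9)
go((.479,.005,.0235),.9)
p,d=cams.get_image('top'); X=cloud('top',d)
print(px('top',observe()['position']))
cv2.imwrite('pics/g2.png',cv2.resize(p[270:390,260:420],None,fx=4,fy=4)[:,:,::-1])
"
```

```text
t 5.2 pos [0.4772 0.008  0.0453] psi 1.42 | wz 0.009 shift [0.18 0.31 2.18] grip 0.0591 tilt [3.1 0. ]
t 5.2 pos [0.4772 0.008  0.0453] psi 1.42 | wz 0.009 shift [0.18 0.31 2.18] grip 0.0591 tilt [3.1 0. ]
[341.41315339 328.44517092]
```

View pics/g2.png

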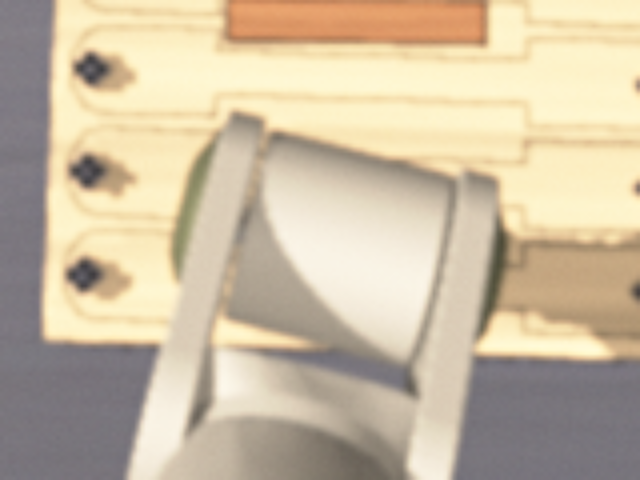

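The arm hides the plug in the top view, so I'll place by coordinates and check after release.

Request:
move_arm(
  jaw=[5.5,5.5,5.5,5.5,5.5,5.5],
  dp=[
    [0,0,0.5],
    [0,0,0.5],
    [0,0,0.5],
    [0,0,0.4],
    [0,0,0.2],
    [0,0,0],
  ],
  turn=[
    [0,0,0],
    [0,0,0],
    [0,0,0],
    [0,0,0],
    [0,0,0],
    [0,0,0],
  ],
)

```text
time_s: 5.75
position: [0.4774, 0.0039, 0.0233]
tool_rot: [[1.0, 0.02, 0.0], [0.02, -1.0, 0.0], [0.0, 0.0, -1.0]]
ft_force: [-0.3, 0.4, 0.2]
grip_width: 0.059
gripper_force: 43.7
```

```bash
python3 -c "
from h import *
go((.479,.005,.0235),.9);print(observe()['ft_force'])"
```

```text
t 5.75 pos [0.4774 0.0039 0.0233] psi 1.15 | wz 0.004 shift [ 0.16 -0.11 -0.02] grip 0.059 tilt [0. 0.]
[-0.33899664  0.37398897  0.18549518]
```

Request:
move_arm(
  jaw=[5.5,5.5,7.5,7.5,7.5,7.5,7.5,7.5,7.5,7.5,7.5],
  dp=[
    [0.15,-0.1,0.05],
    [0,0,0],
    [0,0,0],
    [0,0,0],
    [0,0,0],
    [0,0,-0.5],
    [0,0,-1.5],
    [0,0,-3],
    [0,0,-3],
    [0,3.5,0],
    [0,3.5,0],
  ],
  turn=[
    [0,0,0],
    [0,0,0],
    [0,0,0],
    [0,0,0],
    [0,0,0],
    [0,0,0],
    [0,0,0],
    [0,0,0],
    [0,0,0],
    [0,0,0],
    [0,0,0],
  ],
)

```text
time_s: 6.67
position: [0.481, -0.0647, 0.105]
tool_rot: [[1.0, 0.024, 0.004], [0.024, -1.0, -0.002], [0.004, 0.002, -1.0]]
ft_force: [-0.1, 0.7, -0.6]
grip_width: 0.075
gripper_force: 0.0
```

```bash
python3 -c "
from h import *
go((.492,-.2595,.08),0.9)"
```

```text
t 6.6667 pos [ 0.481  -0.0647  0.105 ] psi 1.4 | wz 0.009 shift [ 0.8  19.49  2.5 ] grip 0.075 tilt [ 4.  -1.5]
```

Request:
move_arm(
  jaw=[7.5,7.5,7.5,7.5,7.5,7.5,7.5,7.5,7.5],
  dp=[
    [0.2,3.2,0],
    [0.2,3.3,0],
    [0.2,3.3,0],
    [0.2,3.3,0],
    [0,3.3,0],
    [0,3.1,0.5],
    [0,0,1],
    [0,0,1],
    [0,0,0],
  ],
  turn=[
    [0,0,0.009],
    [0,0,0],
    [0,0,0],
    [0,0,0],
    [0,0,0],
    [0,0,0],
    [0,0,0],
    [0,0,0],
    [0,0,0],
  ],
)

```text
time_s: 7.42
position: [0.4898, -0.2583, 0.0759]
tool_rot: [[1.0, 0.012, -0.003], [0.012, -1.0, 0.003], [-0.003, -0.003, -1.0]]
ft_force: [-0.6, 0.7, 0.2]
grip_width: 0.075
gripper_force: 0.0
```

```bash
python3 -c "
from h import *
go((.492,-.2595,.010),0.9)
for n in('top','scene'):
  p,d=cams.get_image(n); X=cloud(n,d)
  print(n,rect(blob(X,.035,.046,(.479,.005),.06)), rect(blob(X,.046,.06,(.482,.259),.05)))
"
```

```text
t 7.4167 pos [ 0.4898 -0.2583  0.0759] psi 0.67 | wz -0.004 shift [0.22 0.12 6.59] grip 0.075 tilt [-3.1  2.8]
top (array([480.4,   4.3]), array([59.9, 58.2]), 0.9, 765, array([0.4804, 0.0045])) (array([481.9, 259.5]), array([22.2, 24.1]), 65.6, 98, array([0.4818, 0.2588]))
scene (array([478.4,   8.2]), array([66. , 64.1]), 2.9, 394, array([0.4791, 0.0086])) (array([479.4, 262.2]), array([27. , 22.1]), 36.3, 73, array([0.4806, 0.2637]))
```

Request:
move_arm(
  jaw=[7.5,7.5,7.5,7.5,7.5,7.5,3.3,3.3,3.3,3.3,3.3,3.3],
  dp=[
    [0.15,0.2,1],
    [0,0,2],
    [0,0,1.8],
    [0,0,1.2],
    [0,0,0.5],
    [0,0,0],
    [0,0,0],
    [0,0,0],
    [0,0,0],
    [0,0,0],
    [0,0,0],
    [0,0,0],
  ],
  turn=[
    [0,0,0],
    [0,0,0],
    [0,0,0],
    [0,0,0],
    [0,0,0],
    [0,0,0],
    [0,0,0],
    [0,0,0],
    [0,0,0],
    [0,0,0],
    [0,0,0],
    [0,0,0],
  ],
  force=60,
)

```text
time_s: 8.52
position: [0.4929, -0.2619, 0.0141]
tool_rot: [[1.0, 0.012, 0.002], [0.012, -1.0, -0.001], [0.002, 0.001, -1.0]]
ft_force: [-0.8, 1.2, 5.6]
grip_width: 0.0364
gripper_force: 61.1
```

Request:
move_arm(
  jaw=[3.3,3.3,3.3,3.3,3.3,3.3,3.3,3.3],
  dp=[
    [0,0,0],
    [0,0,-0.3],
    [0,0,-0.8],
    [0,0,-2],
    [0,0,-2.5],
    [0,0,-2],
    [0,0,-1],
    [0,0,0],
  ],
  turn=[
    [0,0,0],
    [0,0,0],
    [0,0,0],
    [0,0,0],
    [0,0,0],
    [0,0,0],
    [0,0,0],
    [0,0,0],
  ],
)

```text
time_s: 9.18
position: [0.493, -0.262, 0.101]
tool_rot: [[1.0, 0.012, 0.003], [0.012, -1.0, -0.003], [0.003, 0.003, -1.0]]
ft_force: [0.6, -0.2, -5.5]
grip_width: 0.0365
gripper_force: 61.5
```

```bash
python3 -c "
from h import *
go((.479,.0045,.075),0.9); print(observe()['ft_force'])
p,d=cams.get_image('scene'); f=px('scene',observe()['position']).astype(int); print(f)
c=p[f[1]-70:f[1]+50,f[0]-80:f[0]+80]; cv2.imwrite('pics/g3.png',cv2.resize(c,None,fx=4,fy=4)[:,:,::-1])
"
```

```text
t 9.1833 pos [ 0.493 -0.262  0.101] psi 0.68 | wz -0.004 shift [ -0.98 -26.67   2.6 ] grip 0.0365 tilt [ 3.  -2.5]
[ 0.57137986 -0.16990944 -5.46991203]
[271 132]
```

View pics/g3.png

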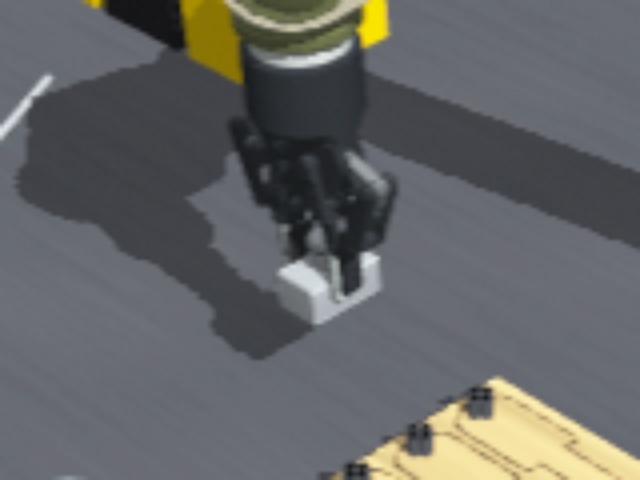

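Request:
move_arm(
  jaw=[3.3,3.3,3.3,3.3,3.3,3.3,3.3,3.3,3.3,3.3,3.3],
  dp=[
    [-0.1,-1.5,0],
    [-0.2,-3,0],
    [-0.2,-3.5,0],
    [-0.2,-3.5,0],
    [-0.2,-3.5,0],
    [-0.2,-3.5,0],
    [-0.1,-3.5,0],
    [0,-3,0],
    [0,-1.6,0],
    [0,0,1],
    [0,0,0],
  ],
  turn=[
    [0,0,0],
    [0,0,0],
    [0,0,0],
    [0,0,0],
    [0,0,0],
    [0,0,0],
    [0,0,0],
    [0,0,0],
    [0,0,0],
    [0,0,0],
    [0,0,0],
  ],
)

```text
time_s: 10.15
position: [0.4755, 0.006, 0.0866]
tool_rot: [[1.0, 0.014, -0.005], [0.014, -1.0, 0.001], [-0.005, -0.001, -1.0]]
ft_force: [-0.3, -0.6, -6.1]
grip_width: 0.0364
gripper_force: 61.5
```

Request:
move_arm(
  jaw=[3.3,3.3,3.3,3.3],
  dp=[
    [0,0,0.6],
    [0,0,0.6],
    [0,0,0.3],
    [0,0,0],
  ],
  turn=[
    [0,0,0],
    [0,0,0],
    [0,0,0],
    [0,0,0],
  ],
)

```text
time_s: 10.48
position: [0.4768, 0.0039, 0.0729]
tool_rot: [[1.0, 0.011, -0.002], [0.011, -1.0, 0.0], [-0.002, -0.0, -1.0]]
ft_force: [0.8, -0.4, -5.8]
grip_width: 0.0366
gripper_force: 61.6
```

```bash
python3 -c "
from h import *
go((.4813,.0045,.055),0.9); print(observe()['ft_force'])
p,d=cams.get_image('scene'); f=px('scene',observe()['position']).astype(int); print(f)
c=p[f[1]-50:f[1]+70,f[0]-80:f[0]+80]; cv2.imwrite('pics/g4.png',cv2.resize(c,None,fx=4,fy=4)[:,:,::-1])
"
```

```text
t 10.4833 pos [0.4768 0.0039 0.0729] psi 0.62 | wz -0.005 shift [ 0.45 -0.05  1.79] grip 0.0366 tilt [-1.9  0.5]
[ 0.80588142 -0.38844662 -5.78713079]
[349 180]
```

View pics/g4.png

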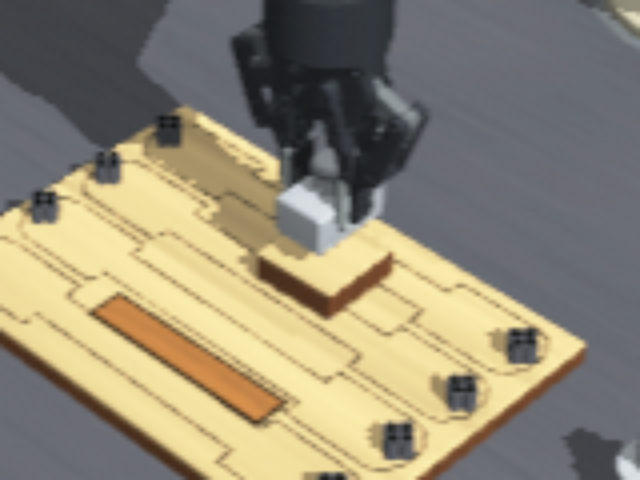

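The block is held upright above the square caul with a gap of about 18 mm.

Request:
move_arm(
  jaw=[3.3,3.3,3.3,3.3,3.3,3.3,3.3,3.3],
  dp=[
    [0.2,0,0.2],
    [0.2,0,0.4],
    [0,0,0.4],
    [0,0,0.2],
    [0,0,0.1],
    [0,0,0.1],
    [0,0,0.1],
    [0,0,0],
  ],
  turn=[
    [0,0,0],
    [0,0,0],
    [0,0,0],
    [0,0,0],
    [0,0,0],
    [0,0,0],
    [0,0,0],
    [0,0,0],
  ],
)

```text
time_s: 11.2
position: [0.4812, 0.0044, 0.0587]
tool_rot: [[1.0, 0.012, -0.0], [0.012, -1.0, 0.0], [-0.0, -0.0, -1.0]]
ft_force: [0.3, -0.9, -6.1]
grip_width: 0.0365
gripper_force: 61.6
```

Request:
move_arm(
  jaw=[3.3,3.3,3.3],
  dp=[
    [0,0,0.1],
    [0,0,0.1],
    [0,0,0],
  ],
  turn=[
    [0,0,0],
    [0,0,0],
    [0,0,0],
  ],
)

```text
time_s: 11.45
position: [0.4812, 0.0044, 0.0567]
tool_rot: [[1.0, 0.012, -0.0], [0.012, -1.0, 0.0], [-0.0, -0.0, -1.0]]
ft_force: [0.3, -0.7, -6.3]
grip_width: 0.036
gripper_force: 61.6
```

Request:
move_arm(
  jaw=[3.3,3.3,3.3,3.3],
  dp=[
    [0,0,0.1],
    [0,0,0.05],
    [0,0,0.05],
    [0,0,0],
  ],
  turn=[
    [0,0,0],
    [0,0,0],
    [0,0,0],
    [0,0,0],
  ],
)

```text
time_s: 11.78
position: [0.4812, 0.0044, 0.0547]
tool_rot: [[1.0, 0.012, -0.0], [0.012, -1.0, 0.0], [-0.0, -0.0, -1.0]]
ft_force: [0.4, 0.2, -5.2]
grip_width: 0.0366
gripper_force: 61.6
```

Beginning to touch, so continue very slowly.

Request:
move_arm(
  jaw=[3.3,3.3,3.3],
  dp=[
    [0,0,0.05],
    [0,0,0.05],
    [0,0,0],
  ],
  turn=[
    [0,0,0],
    [0,0,0],
    [0,0,0],
  ],
)

```text
time_s: 12.03
position: [0.4813, 0.0043, 0.0541]
tool_rot: [[1.0, 0.012, 0.0], [0.012, -1.0, -0.0], [0.0, 0.0, -1.0]]
ft_force: [-0.9, 1.0, -0.5]
grip_width: 0.0368
gripper_force: 62.1
```

Request:
move_arm(
  jaw=[4,5,6,6,6,6,6,6,6,6,6],
  dp=[
    [0,0,0],
    [0,0,0],
    [0,0,0],
    [0,0,0],
    [0,0,-0.5],
    [0,0,-1],
    [0,0,-2],
    [0,0,-3],
    [0,0,-2],
    [0,0,-0.5],
    [0,0,0],
  ],
  turn=[
    [0,0,0],
    [0,0,0],
    [0,0,0],
    [0,0,0],
    [0,0,0],
    [0,0,0],
    [0,0,0],
    [0,0,0],
    [0,0,0],
    [0,0,0.059],
    [0,0,0],
  ],
)

```text
time_s: 12.95
position: [0.482, 0.0042, 0.1458]
tool_rot: [[0.999, -0.049, 0.004], [-0.049, -0.999, -0.001], [0.004, 0.001, -1.0]]
ft_force: [0.4, 0.3, 0.6]
grip_width: 0.0599
gripper_force: 0.0
```

```bash
python3 -c "
from h import *
go((.520,.444,.10),-2.5)
p,d=cams.get_image('top'); X=cloud('top',d)
P=blob(X,.016,.03,(.52,.45),.1);P=P[P[:,1]>.395];print(rect(P))
"
```

```text
t 12.95 pos [0.482  0.0042 0.1458] psi -2.82 | wz -0.006 shift [  1.88 -44.1    4.58] grip 0.0599 tilt [ 4.  -0.9]
(array([521.3, 447. ]), array([ 52.8, 180.3]), 87.5, 1852, array([0.5203, 0.4467]))
```

Request:
move_arm(
  jaw=[7.5,7.5,7.5,7.5,7.5,7.5,7.5,7.5,7.5,7.5,7.5,7.5],
  dp=[
    [0.2,-2,0],
    [0.2,-3.8,0],
    [0.2,-3.8,0],
    [0.2,-4,0],
    [0.2,-4,0],
    [0.2,-4,0],
    [0.2,-4,0],
    [0.2,-4,0],
    [0.2,-4,0],
    [0.1,-3.8,0],
    [0.1,-3.8,0],
    [0,-3.2,0],
  ],
  turn=[
    [0,0,0],
    [0,0,0],
    [0,0,0],
    [0,0,0],
    [0,0,0],
    [0,0,0],
    [0,0,0],
    [0,0,0],
    [0,0,0],
    [0,0,0],
    [0,0,0],
    [0,0,0],
  ],
)

```text
time_s: 14.0
position: [0.5215, 0.4492, 0.1423]
tool_rot: [[0.999, -0.045, -0.002], [-0.045, -0.999, -0.001], [-0.002, 0.001, -1.0]]
ft_force: [0.1, -0.9, -0.3]
grip_width: 0.0749
gripper_force: 0.0
```

Request:
move_arm(
  jaw=[7.5,7.5,7.5],
  dp=[
    [0,0,2.5],
    [0,0,2.5],
    [0,0,0],
  ],
  turn=[
    [0,0,0],
    [0,0,0],
    [0,0,0],
  ],
)

```text
time_s: 14.25
position: [0.5196, 0.446, 0.0872]
tool_rot: [[0.999, -0.045, -0.01], [-0.045, -0.999, -0.006], [-0.009, 0.006, -1.0]]
ft_force: [-0.9, -0.8, -1.3]
grip_width: 0.0751
gripper_force: 0.0
```

```bash
python3 -c "
from h import *
go((.521,.4465,.006),-2.5)"
```

```text
t 14.25 pos [0.5196 0.446  0.0872] psi -2.57 | wz -0.001 shift [ 0.14 -0.06  8.12] grip 0.0751 tilt [-9.6 -5.8]
```

Request:
move_arm(
  jaw=[7.5,7.5,7.5,7.5,7.5,7.5,4.5,4.5,4.5,4.5,4.5,4.5],
  dp=[
    [0.1,0,1.5],
    [0,0,2.5],
    [0,0,2],
    [0,0,1.5],
    [0,0,0.8],
    [0,0,0],
    [0,0,0],
    [0,0,0],
    [0,0,0],
    [0,0,0],
    [0,0,0],
    [0,0,0],
  ],
  turn=[
    [0,0,0],
    [0,0,0],
    [0,0,0],
    [0,0,0],
    [0,0,0],
    [0,0,0],
    [0,0,0],
    [0,0,0],
    [0,0,0],
    [0,0,0],
    [0,0,0],
    [0,0,0],
  ],
  force=80,
)

```text
time_s: 15.25
position: [0.524, 0.4473, 0.0131]
tool_rot: [[0.999, -0.047, 0.003], [-0.047, -0.999, 0.002], [0.003, -0.002, -1.0]]
ft_force: [-0.6, -0.9, 6.7]
grip_width: 0.0471
gripper_force: 82.9
```

Request:
move_arm(
  jaw=[4.5,4.5,4.5,4.5,4.5,4.5,4.5,4.5,4.5],
  dp=[
    [0,0,-0.5],
    [0,0,-1.5],
    [0,0,-2.5],
    [0,0,-2.5],
    [0,0,-2],
    [0,0,-1.5],
    [0,0,-1],
    [0,0,-0.5],
    [0,0,0],
  ],
  turn=[
    [0,0,0],
    [0,0,0],
    [0,0,0],
    [0,0,0],
    [0,0,0],
    [0,0,0],
    [0,0,0],
    [0,0,0],
    [0,0,0],
  ],
)

```text
time_s: 16.0
position: [0.5234, 0.447, 0.1318]
tool_rot: [[0.999, -0.047, 0.001], [-0.047, -0.999, 0.001], [0.001, -0.001, -1.0]]
ft_force: [-0.5, -0.1, -0.6]
grip_width: 0.0473
gripper_force: 82.4
```

```bash
python3 -c "
from h import *
go((.5926,-.0079,.12),90.9)
p,d=cams.get_image('scene'); f=px('scene',observe()['position']).astype(int); print(f)
c=p[f[1]-70:f[1]+50,f[0]-80:f[0]+80]; cv2.imwrite('pics/g5.png',cv2.resize(c,None,fx=4,fy=4)[:,:,::-1])
"
```

```text
t 16.0 pos [0.5234 0.447  0.1318] psi -2.7 | wz -1.634 shift [-45.59   6.21   1.18] grip 0.0473 tilt [1.3 0.8]
[504 268]
```

View pics/g5.png

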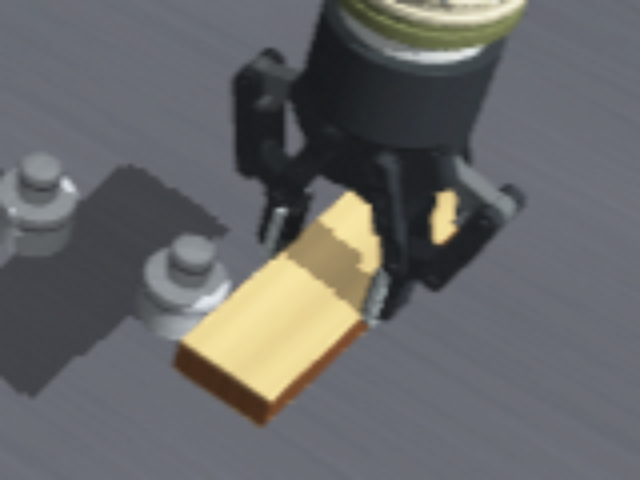

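Request:
move_arm(
  jaw=[4.5,4.5,4.5,4.5,4.5,4.5,4.5,4.5,4.5,4.5,4.5,4.5],
  dp=[
    [0,0,0],
    [0,0,0],
    [0,0,0],
    [0,0,0],
    [0,0,0],
    [0,0,0],
    [0,0,0],
    [0,0,0],
    [0,0,0],
    [0,0,0],
    [0,0,0],
    [0,0,0],
  ],
  turn=[
    [0,0,-0.06],
    [0,0,-0.12],
    [0,0,-0.12],
    [0,0,-0.12],
    [0,0,-0.12],
    [0,0,-0.12],
    [0,0,-0.12],
    [0,0,-0.12],
    [0,0,-0.12],
    [0,0,-0.12],
    [0,0,-0.12],
    [0,0,-0.12],
  ],
)

```text
time_s: 17.05
position: [0.5227, 0.4466, 0.1292]
tool_rot: [[0.23, 0.973, -0.002], [0.973, -0.23, -0.001], [-0.002, -0.002, -1.0]]
ft_force: [0.4, 0.6, -2.0]
grip_width: 0.0469
gripper_force: 82.4
```

Request:
move_arm(
  jaw=[4.5,4.5,4.5,4.5,4.5,4.5,4.5,4.5,4.5,4.5,4.5,4.5],
  dp=[
    [0,0,0],
    [0,0,0],
    [0,0,0],
    [-1.5,0.2,0],
    [-3,0.4,0],
    [-3.5,0.5,0],
    [-3.5,0.5,0],
    [-3.5,0.5,0],
    [-3.5,0.5,0],
    [-3.5,0.5,0],
    [-3.5,0.5,0],
    [-3.5,0.5,0],
  ],
  turn=[
    [0,0,-0.12],
    [0,0,-0.08],
    [0,0,-0.054],
    [0,0,0],
    [0,0,0],
    [0,0,0],
    [0,0,0],
    [0,0,0],
    [0,0,0],
    [0,0,0],
    [0,0,0],
    [0,0,0],
  ],
)

```text
time_s: 18.05
position: [0.5683, 0.1558, 0.1296]
tool_rot: [[-0.016, 1.0, -0.002], [1.0, 0.016, -0.0], [-0.0, -0.002, -1.0]]
ft_force: [0.3, 0.2, -1.2]
grip_width: 0.0471
gripper_force: 82.4
```

```bash
python3 -c "
from h import *
go((.5926,-.005,.12),90.9)"
```

```text
t 18.05 pos [0.5683 0.1558 0.1296] psi 90.92 | wz 0.0 shift [-16.12   2.18   0.96] grip 0.0471 tilt [-2.3 -0.1]
```

Request:
move_arm(
  jaw=[4.5,4.5,4.5,4.5,4.5,4.5,4.5,4.5,4.5,4.5,4.5],
  dp=[
    [-3.5,0.5,0],
    [-3.5,0.5,0],
    [-3.5,0.5,0],
    [-3,0.4,0],
    [-2,0.3,0],
    [-0.6,0,0.5],
    [0,0,2],
    [0,0,2.5],
    [0,0,2],
    [0,0,0.7],
    [0,0,0],
  ],
  turn=[
    [0,0,0],
    [0,0,0],
    [0,0,0],
    [0,0,0],
    [0,0,0],
    [0,0,0],
    [0,0,0],
    [0,0,0],
    [0,0,0],
    [0,0,0],
    [0,0,0],
  ],
)

```text
time_s: 18.97
position: [0.592, -0.0022, 0.0515]
tool_rot: [[-0.017, 1.0, -0.005], [1.0, 0.017, 0.001], [0.001, -0.005, -1.0]]
ft_force: [1.0, -0.2, -0.3]
grip_width: 0.0478
gripper_force: 82.5
```

```bash
python3 -c "
from h import *
go((.5926,-.005,.032),90.9)
p,d=cams.get_image('top'); X=cloud('top',d)
c=p[225:315,285:405]; cv2.imwrite('pics/g6.png',cv2.resize(c,None,fx=5,fy=5)[:,:,::-1])
go((.5926,-.005,.032),90.9)"
```

```text
t 18.9667 pos [ 0.592  -0.0022  0.0515] psi 90.95 | wz 0.001 shift [-0.28  0.05  1.95] grip 0.0478 tilt [-4.9  1.2]
t 19.0167 pos [ 0.593  -0.0025  0.0532] psi 90.95 | wz 0.001 shift [-0.25 -0.04  2.12] grip 0.0466 tilt [-1.9  0.5]
```

View pics/g6.png

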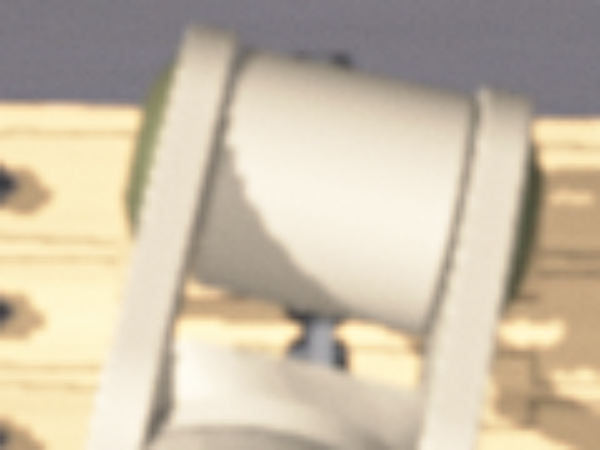

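The top view is again blocked by the arm, so lower by coordinates and check after release.

Request:
move_arm(
  jaw=[4.5,4.5,4.5,4.5,4.5,4.5,4.5],
  dp=[
    [-0.2,0,0.5],
    [0,0,0.5],
    [0,0,0.5],
    [0,0,0.3],
    [0,0,0.15],
    [0,0,0.1],
    [0,0,0],
  ],
  turn=[
    [0,0,0],
    [0,0,0],
    [0,0,0],
    [0,0,0],
    [0,0,0],
    [0,0,0],
    [0,0,0],
  ],
)

```text
time_s: 19.6
position: [0.5934, -0.0051, 0.0333]
tool_rot: [[-0.016, 1.0, -0.0], [1.0, 0.016, 0.0], [0.0, -0.0, -1.0]]
ft_force: [-0.7, 0.1, -1.4]
grip_width: 0.0471
gripper_force: 82.5
```

Request:
move_arm(
  jaw=[4.5,4.5,4.5,4.5],
  dp=[
    [0,-0.05,0.1],
    [0,0,0.1],
    [0,0,0.1],
    [0,0,0],
  ],
  turn=[
    [0,0,0],
    [0,0,0],
    [0,0,0],
    [0,0,0],
  ],
)

```text
time_s: 19.93
position: [0.593, -0.0051, 0.0311]
tool_rot: [[-0.016, 1.0, 0.001], [1.0, 0.016, -0.0], [-0.0, 0.001, -1.0]]
ft_force: [-2.0, -0.3, 5.1]
grip_width: 0.0468
gripper_force: 83.2
```

Contact. Release, rise, then move towards round weight B at (0.482, 0.259).

Request:
move_arm(
  jaw=[5.5,6.5,7,7,7,7,7,7,7,7,7],
  dp=[
    [0,0,0],
    [0,0,0],
    [0,0,0],
    [0,0,0],
    [0,0,-0.5],
    [0,0,-1],
    [0,0,-2],
    [0,0,-3],
    [0,0,-3],
    [0,0,-1],
    [0,0,0],
  ],
  turn=[
    [0,0,0],
    [0,0,0],
    [0,0,0],
    [0,0,0],
    [0,0,0],
    [0,0,0],
    [0,0,0],
    [0,0,0],
    [0,0,0],
    [0,0,0],
    [0,0,0],
  ],
)

```text
time_s: 20.85
position: [0.5942, -0.0053, 0.1389]
tool_rot: [[-0.016, 1.0, 0.006], [1.0, 0.016, -0.001], [-0.001, 0.006, -1.0]]
ft_force: [0.8, 0.0, -0.3]
grip_width: 0.07
gripper_force: 0.0
```

```bash
python3 -c "
from h import *
go((.482,.2595,.12),90.9)"
```

```text
t 20.85 pos [ 0.5942 -0.0053  0.1389] psi 90.92 | wz 0.0 shift [ 26.65 -10.8    1.89] grip 0.07 tilt [ 6.4 -1.3]
```

Request:
move_arm(
  jaw=[7,7,7,7,7,7,7,7,7,7,7,7],
  dp=[
    [1.5,-0.6,0],
    [3,-1.2,0],
    [3,-1.2,0],
    [3,-1.2,0],
    [3,-1.2,0],
    [3,-1.2,0],
    [3,-1.2,0],
    [3,-1.2,0],
    [2.6,-1.2,0],
    [1.5,-0.6,1],
    [0,0,2],
    [0,0,0],
  ],
  turn=[
    [0,0,0],
    [0,0,0],
    [0,0,0],
    [0,0,0],
    [0,0,0],
    [0,0,0],
    [0,0,0],
    [0,0,0],
    [0,0,0],
    [0,0,0],
    [0,0,0],
    [0,0,0],
  ],
)

```text
time_s: 21.85
position: [0.4773, 0.2599, 0.1013]
tool_rot: [[-0.018, 1.0, -0.008], [1.0, 0.018, -0.002], [-0.002, -0.008, -1.0]]
ft_force: [-0.7, -1.3, -1.7]
grip_width: 0.0699
gripper_force: 0.0
```

```bash
python3 -c "
from h import *
for n in('top','scene'):
  p,d=cams.get_image(n); X=cloud(n,d)
  if n=='top': cv2.imwrite('pics/g7.png',cv2.resize(p[210:390,160:480],None,fx=2.5,fy=2.5)[:,:,::-1])
  P=blob(X,.034,.046,(.593,-.008),.1); P=P[P[:,0]>.55]
  print(n,'long',rect(P),'blk knob',rect(blob(X,.083,.1,(.48,.005),.05)))
  if n=='top': print('A',rect(blob(X,.046,.06,(.477,.355),.03)),'B',rect(blob(X,.046,.06,(.482,.259),.03)))
go((.482,.2595,.013),90.9)
"
```

```text
top long (array([596.8, -12.6]), array([ 48.4, 178.2]), 0.7, 1864, array([ 0.5968, -0.0124])) blk knob (array([480.7,   3.2]), array([22.6, 22.9]), 1.1, 108, array([0.48  , 0.0037]))
A (array([0., 0.]), array([0., 0.]), 0.0, 0, array([nan, nan])) B (array([0., 0.]), array([0., 0.]), 0.0, 0, array([nan, nan]))
scene long (array([594.1,  -9.4]), array([ 55. , 183.8]), 1.3, 1125, array([ 0.595 , -0.0044])) blk knob (array([478.7,   7.8]), array([22.7, 22.2]), 24.0, 58, array([0.4787, 0.0079]))
t 21.95 pos [0.4796 0.2592 0.1043] psi 90.93 | wz 0.001 shift [0.03 0.24 9.13] grip 0.0701 tilt [-3.2 -0.9]h.py:22: RuntimeWarning: Mean of empty slice.
  R=cv2.minAreaRect((P[:,:2]*1000).astype(np.float32)); return np.round(R[0],1),np.round(R[1],1),round(R[2],1),len(P),P[:,:2].mean(0).round(4)
  ret = um.true_divide(
```

View pics/g7.png

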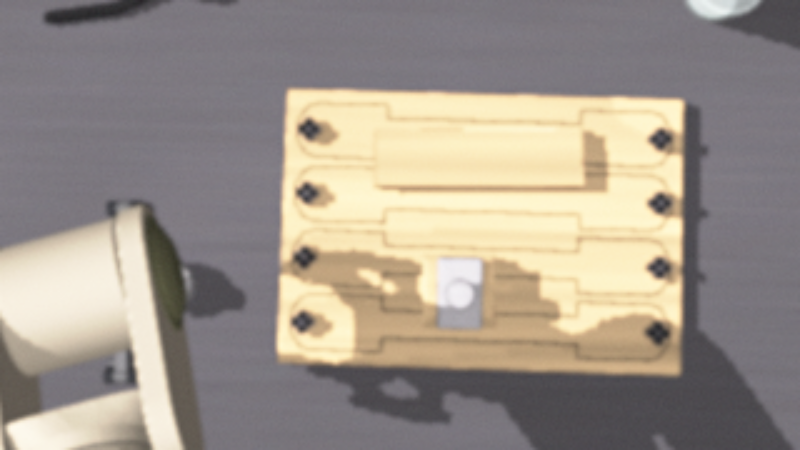

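Cauls and block are in place: the long caul is about 4 mm off across and 5 mm off along, within tolerance. Next, grip round weight B.

Request:
move_arm(
  jaw=[7,7,7,7,7,7,7,4.1,4.1,4.1,4.1,4.1],
  dp=[
    [0,0.15,0.5],
    [0,0,1.5],
    [0,0,2.5],
    [0,0,2.3],
    [0,0,1.5],
    [0,0,0.7],
    [0,0,0],
    [0,0,0],
    [0,0,0],
    [0,0,0],
    [0,0,0],
    [0,0,0],
  ],
  turn=[
    [0,0,0],
    [0,0,0],
    [0,0,0],
    [0,0,0],
    [0,0,0],
    [0,0,0],
    [0,0,0],
    [0,0,0],
    [0,0,0],
    [0,0,0],
    [0,0,0],
    [0,0,0],
  ],
  force=60,
)

```text
time_s: 22.95
position: [0.4822, 0.2592, 0.0169]
tool_rot: [[-0.016, 1.0, 0.001], [1.0, 0.016, 0.0], [0.0, 0.001, -1.0]]
ft_force: [-4.1, -1.7, 6.7]
grip_width: 0.0432
gripper_force: 60.3
```

Request:
move_arm(
  jaw=[4.1,4.1,4.1,4.1,4.1,4.1,4.1,4.1,4.1,4.1],
  dp=[
    [0,0,0],
    [0,0,0],
    [0,0,-0.5],
    [0,0,-1.5],
    [0,0,-2.5],
    [0,0,-2.5],
    [0,0,-2],
    [0,0,-1.5],
    [0,0,-0.5],
    [0,0,0],
  ],
  turn=[
    [0,0,0],
    [0,0,0],
    [0,0,0],
    [0,0,0],
    [0,0,0],
    [0,0,0],
    [0,0,0],
    [0,0,0],
    [0,0,0],
    [0,0,0],
  ],
)

```text
time_s: 23.78
position: [0.4826, 0.2593, 0.1266]
tool_rot: [[-0.016, 1.0, 0.003], [1.0, 0.016, 0.001], [0.001, 0.003, -1.0]]
ft_force: [-0.5, 0.2, -6.4]
grip_width: 0.0433
gripper_force: 62.3
```

```bash
python3 -c "
from h import *
go((.596,-.067,.12),90.9)
p,d=cams.get_image('scene'); f=px('scene',observe()['position']).astype(int); print(f)
c=p[f[1]-70:f[1]+50,f[0]-80:f[0]+80]; cv2.imwrite('pics/g8.png',cv2.resize(c,None,fx=4,fy=4)[:,:,::-1])
"
```

```text
t 23.7833 pos [0.4826 0.2593 0.1266] psi 90.92 | wz 0.0 shift [-32.8   10.83   0.66] grip 0.0433 tilt [2.6 0.7]
[436 214]
```

View pics/g8.png

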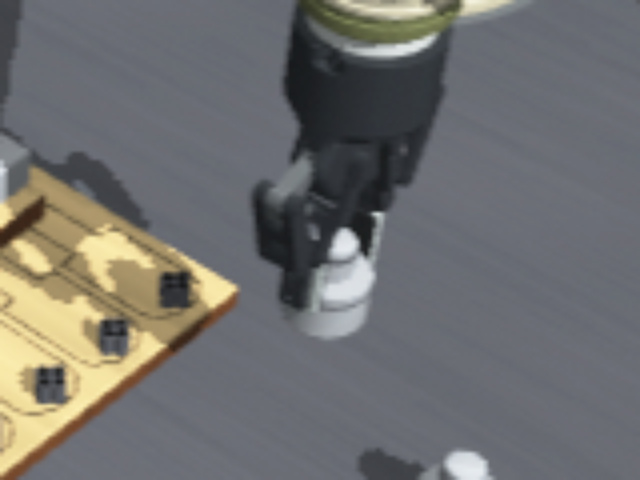

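Request:
move_arm(
  jaw=[4.1,4.1,4.1,4.1,4.1,4.1,4.1,4.1,4.1,4.1,4.1,4.1],
  dp=[
    [-1.3,0.4,0],
    [-2.5,0.8,0],
    [-3,1,0],
    [-3,1,0],
    [-3,1,0],
    [-3,1,0],
    [-3,1,0],
    [-3,1,0],
    [-3,1,0],
    [-3,1,0],
    [-2.5,0.9,0],
    [-1.5,0.5,0],
  ],
  turn=[
    [0,0,0],
    [0,0,0],
    [0,0,0],
    [0,0,0],
    [0,0,0],
    [0,0,0],
    [0,0,0],
    [0,0,0],
    [0,0,0],
    [0,0,0],
    [0,0,0],
    [0,0,0],
  ],
)

```text
time_s: 24.83
position: [0.5935, -0.0598, 0.1236]
tool_rot: [[-0.014, 1.0, -0.002], [1.0, 0.014, 0.0], [0.0, -0.002, -1.0]]
ft_force: [-0.9, -0.2, -5.5]
grip_width: 0.0433
gripper_force: 62.3
```

Request:
move_arm(
  jaw=[4.1,4.1,4.1,4.1,4.1,4.1],
  dp=[
    [-0.8,0.8,0.5],
    [-0.2,0.4,1],
    [0,0,1.5],
    [0,0,1.2],
    [0,0,0.5],
    [0,0,0],
  ],
  turn=[
    [0,0,0],
    [0,0,0],
    [0,0,0],
    [0,0,0],
    [0,0,0],
    [0,0,0],
  ],
)

```text
time_s: 25.33
position: [0.6044, -0.0653, 0.0762]
tool_rot: [[-0.017, 1.0, -0.004], [1.0, 0.017, 0.001], [0.002, -0.004, -1.0]]
ft_force: [0.0, -0.6, -5.7]
grip_width: 0.0435
gripper_force: 62.3
```

```bash
python3 -c "
from h import *
go((.596,-.067,.06),90.9)"
```

```text
t 25.3333 pos [ 0.6044 -0.0653  0.0762] psi 91.0 | wz 0.002 shift [-0.15 -0.85  1.62] grip 0.0435 tilt [-3.9  1.5]
```

Request:
move_arm(
  jaw=[4.1,4.1,4.1],
  dp=[
    [0,-0.4,0.2],
    [0,-0.4,0.3],
    [0,0,0],
  ],
  turn=[
    [0,0,0],
    [0,0,0],
    [0,0,0],
  ],
)

```text
time_s: 25.58
position: [0.5965, -0.0666, 0.0732]
tool_rot: [[-0.016, 1.0, -0.001], [1.0, 0.016, 0.0], [0.0, -0.001, -1.0]]
ft_force: [-0.2, -0.6, -5.3]
grip_width: 0.0434
gripper_force: 62.2
```

Request:
move_arm(
  jaw=[4.1,4.1,4.1,4.1,4.1],
  dp=[
    [0,0,0.3],
    [0,0,0.3],
    [0,0,0.2],
    [0,0,0.1],
    [0,0,0],
  ],
  turn=[
    [0,0,0],
    [0,0,0],
    [0,0,0],
    [0,0,0],
    [0,0,0],
  ],
)

```text
time_s: 26.0
position: [0.5974, -0.067, 0.064]
tool_rot: [[-0.016, 1.0, -0.0], [1.0, 0.016, 0.0], [0.0, -0.0, -1.0]]
ft_force: [0.2, -0.1, -5.5]
grip_width: 0.0435
gripper_force: 62.2
```

Good. Contact is expected near z ≈ 0.057.

Request:
move_arm(
  jaw=[4.1,4.1,4.1,4.1,4.1,4.1],
  dp=[
    [0,0,0.1],
    [0,0,0.1],
    [0,0,0.1],
    [0,0,0.1],
    [0,0,0.1],
    [0,0,0],
  ],
  turn=[
    [0,0,0],
    [0,0,0],
    [0,0,0],
    [0,0,0],
    [0,0,0],
    [0,0,0],
  ],
)

```text
time_s: 26.5
position: [0.5973, -0.067, 0.0591]
tool_rot: [[-0.016, 1.0, -0.0], [1.0, 0.016, 0.0], [0.0, -0.0, -1.0]]
ft_force: [-0.1, 0.3, -6.0]
grip_width: 0.0437
gripper_force: 62.2
```

Request:
move_arm(
  jaw=[4.1,4.1,4.1],
  dp=[
    [0,0,0.05],
    [0,0,0.05],
    [0,0,0],
  ],
  turn=[
    [0,0,0],
    [0,0,0],
    [0,0,0],
  ],
)

```text
time_s: 26.75
position: [0.5974, -0.067, 0.0583]
tool_rot: [[-0.016, 1.0, -0.0], [1.0, 0.016, 0.0], [0.0, -0.0, -1.0]]
ft_force: [-0.5, -0.0, -5.6]
grip_width: 0.0434
gripper_force: 62.2
```

Request:
move_arm(
  jaw=[4.1,4.1,4.1,4.1],
  dp=[
    [0,0,0.05],
    [0,0,0.05],
    [0,0,0.05],
    [0,0,0],
  ],
  turn=[
    [0,0,0],
    [0,0,0],
    [0,0,0],
    [0,0,0],
  ],
)

```text
time_s: 27.08
position: [0.5974, -0.067, 0.057]
tool_rot: [[-0.016, 1.0, 0.0], [1.0, 0.016, -0.0], [-0.0, 0.0, -1.0]]
ft_force: [-0.5, 0.6, -4.0]
grip_width: 0.0433
gripper_force: 62.7
```

Touching now: 0.5 mm more, then release, rise and head for weight A.

Request:
move_arm(
  jaw=[4.1,4.1,4.6,5.2,6,6.5,6.5,6.5,6.5,6.5,6.5,6.5],
  dp=[
    [0,0,0.05],
    [0,0,0],
    [0,0,0],
    [0,0,0],
    [0,0,0],
    [0,0,0],
    [0,0,-0.5],
    [0,0,-1.5],
    [0,0,-2.5],
    [0,0,-2],
    [0,0,-1],
    [0,0,0],
  ],
  turn=[
    [0,0,0],
    [0,0,0],
    [0,0,0],
    [0,0,0],
    [0,0,0],
    [0,0,0],
    [0,0,0],
    [0,0,0],
    [0,0,0],
    [0,0,0],
    [0,0,0],
    [0,0,0],
  ],
)

```text
time_s: 28.08
position: [0.5984, -0.0673, 0.1338]
tool_rot: [[-0.016, 1.0, 0.005], [1.0, 0.016, -0.001], [-0.001, 0.004, -1.0]]
ft_force: [1.1, 0.4, 0.5]
grip_width: 0.065
gripper_force: 0.0
```

```bash
python3 -c "
from h import *
go((.477,.3555,.12),90.9)"
```

```text
t 28.0833 pos [ 0.5984 -0.0673  0.1338] psi 90.92 | wz 0.0 shift [ 42.46 -11.47   1.38] grip 0.065 tilt [ 4.5 -1.4]
```

Request:
move_arm(
  jaw=[7,7,7,7,7,7,7,7,7,7,7,7],
  dp=[
    [2,-0.5,0],
    [3.7,-1,0],
    [3.7,-1,0],
    [3.7,-1,0],
    [3.7,-1,0],
    [3.7,-1,0],
    [3.7,-1,0],
    [3.7,-1,0],
    [3.7,-1,0],
    [3.7,-1,0],
    [3.7,-1,0],
    [2,-0.6,0],
  ],
  turn=[
    [0,0,0],
    [0,0,0],
    [0,0,0],
    [0,0,0],
    [0,0,0],
    [0,0,0],
    [0,0,0],
    [0,0,0],
    [0,0,0],
    [0,0,0],
    [0,0,0],
    [0,0,0],
  ],
)

```text
time_s: 29.08
position: [0.4778, 0.3443, 0.1299]
tool_rot: [[-0.018, 1.0, -0.002], [1.0, 0.018, -0.0], [-0.0, -0.002, -1.0]]
ft_force: [0.1, -0.7, -0.1]
grip_width: 0.0698
gripper_force: 0.0
```

Request:
move_arm(
  jaw=[7,7,7,7,7],
  dp=[
    [1,-0.3,0],
    [0.4,0,1],
    [0,0,2],
    [0,0,0.5],
    [0,0,0],
  ],
  turn=[
    [0,0,0],
    [0,0,0],
    [0,0,0],
    [0,0,0],
    [0,0,0],
  ],
)

```text
time_s: 29.5
position: [0.4763, 0.3535, 0.094]
tool_rot: [[-0.014, 1.0, -0.004], [1.0, 0.014, -0.002], [-0.002, -0.004, -1.0]]
ft_force: [0.6, -0.6, -0.6]
grip_width: 0.0697
gripper_force: 0.0
```

```bash
python3 -c "
from h import *
cams.get_image('scene')
go((.477,.3555,.0135),90.9)
for n in('top','scene'):
  p,d=cams.get_image(n); X=cloud(n,d)
  P=blob(X,.034,.046,(.597,-.012),.1); P=P[P[:,0]>.55]
  print(n,'long',rect(P),'B',rect(blob(X,.086,.1,(.597,-.067),.05)))
"
```

```text
t 29.55 pos [0.4769 0.3538 0.0954] psi 90.83 | wz -0.001 shift [0.17 0.01 8.19] grip 0.0699 tilt [-2.  -1.1]
top long (array([596.2, -12.7]), array([ 50. , 178.1]), 1.0, 1506, array([0.5957, 0.0007])) B (array([600.7, -66. ]), array([21.3, 23.1]), 2.3, 107, array([ 0.6003, -0.0659]))
scene long (array([594.3,  -7.5]), array([ 54.8, 182.1]), 1.7, 915, array([0.596 , 0.0113])) B (array([599.1, -62.2]), array([22.6, 22.6]), 70.0, 56, array([ 0.5988, -0.0619]))
```

Request:
move_arm(
  jaw=[7,7,7,7,7,7,7,4.1,4.1,4.1,4.1,4.1],
  dp=[
    [0.15,0,0.5],
    [0,0,1.5],
    [0,0,2],
    [0,0,2],
    [0,0,1.5],
    [0,0,0.7],
    [0,0,0],
    [0,0,0],
    [0,0,0],
    [0,0,0],
    [0,0,0],
    [0,0,0],
  ],
  turn=[
    [0,0,0],
    [0,0,0],
    [0,0,0],
    [0,0,0],
    [0,0,0],
    [0,0,0],
    [0,0,0],
    [0,0,0],
    [0,0,0],
    [0,0,0],
    [0,0,0],
    [0,0,0],
  ],
  force=60,
)

```text
time_s: 30.65
position: [0.4768, 0.3569, 0.016]
tool_rot: [[-0.016, 1.0, 0.001], [1.0, 0.016, 0.001], [0.001, 0.001, -1.0]]
ft_force: [-2.4, -1.0, 5.2]
grip_width: 0.0436
gripper_force: 60.7
```

Request:
move_arm(
  jaw=[4.1,4.1,4.1,4.1,4.1,4.1,4.1,4.1,4.1,4.1],
  dp=[
    [0,0,0],
    [0,0,0],
    [0,0,-0.5],
    [0,0,-1.5],
    [0,0,-2.5],
    [0,0,-2.5],
    [0,0,-2],
    [0,0,-1.5],
    [0,0,-0.5],
    [0,0,0],
  ],
  turn=[
    [0,0,0],
    [0,0,0],
    [0,0,0],
    [0,0,0],
    [0,0,0],
    [0,0,0],
    [0,0,0],
    [0,0,0],
    [0,0,0],
    [0,0,0],
  ],
)

```text
time_s: 31.48
position: [0.477, 0.3568, 0.1257]
tool_rot: [[-0.016, 1.0, 0.002], [1.0, 0.016, 0.001], [0.001, 0.002, -1.0]]
ft_force: [0.6, -0.2, -4.8]
grip_width: 0.0433
gripper_force: 62.0
```

```bash
python3 -c "
from h import *
go((.5935,.043,.12),90.9)"
```

```text
t 31.4833 pos [0.477  0.3568 0.1257] psi 90.92 | wz 0.0 shift [-31.55  11.16   0.57] grip 0.0433 tilt [2.4 1.1]
```

Request:
move_arm(
  jaw=[4.1,4.1,4.1,4.1,4.1,4.1,4.1,4.1,4.1,4.1,4.1,4.1],
  dp=[
    [-1.2,0.4,0],
    [-2.5,0.9,0],
    [-3,1.1,0],
    [-3,1.1,0],
    [-3,1.1,0],
    [-3,1.1,0],
    [-3,1.1,0],
    [-3,1.1,0],
    [-3,1.1,0],
    [-3,1,0],
    [-2.5,0.8,0],
    [-1.3,0.3,0],
  ],
  turn=[
    [0,0,0],
    [0,0,0],
    [0,0,0],
    [0,0,0],
    [0,0,0],
    [0,0,0],
    [0,0,0],
    [0,0,0],
    [0,0,0],
    [0,0,0],
    [0,0,0],
    [0,0,0],
  ],
)

```text
time_s: 32.48
position: [0.593, 0.0397, 0.1228]
tool_rot: [[-0.013, 1.0, -0.002], [1.0, 0.013, -0.001], [-0.001, -0.002, -1.0]]
ft_force: [0.4, -0.5, -3.9]
grip_width: 0.0435
gripper_force: 62.0
```

Request:
move_arm(
  jaw=[4.1,4.1,4.1,4.1,4.1,4.1,4.1],
  dp=[
    [0,0,0],
    [0,0,1],
    [0,0,1.5],
    [0,0,1.3],
    [0,0,0.8],
    [0,0,0.5],
    [0,0,0],
  ],
  turn=[
    [0,0,0],
    [0,0,0],
    [0,0,0],
    [0,0,0],
    [0,0,0],
    [0,0,0],
    [0,0,0],
  ],
)

```text
time_s: 33.07
position: [0.5919, 0.0442, 0.072]
tool_rot: [[-0.017, 1.0, -0.002], [1.0, 0.017, 0.0], [0.0, -0.002, -1.0]]
ft_force: [-0.1, -0.6, -4.5]
grip_width: 0.0435
gripper_force: 62.0
```

```bash
python3 -c "
from h import *
cams.get_image('scene');cams.get_image('scene')
go((.5935,.043,.06),90.9)"
```

```text
t 33.1667 pos [0.5927 0.0438 0.0735] psi 90.95 | wz 0.001 shift [-0.08  0.08  1.35] grip 0.0435 tilt [0.3 0. ]
```

Request:
move_arm(
  jaw=[4.1,4.1,4.1,4.1,4.1,4.1,4.1,4.1],
  dp=[
    [0,0.05,0.3],
    [0,0,0.4],
    [0,0,0.3],
    [0,0,0.15],
    [0,0,0.1],
    [0,0,0.1],
    [0,0,0.1],
    [0,0,0],
  ],
  turn=[
    [0,0,0],
    [0,0,0],
    [0,0,0],
    [0,0,0],
    [0,0,0],
    [0,0,0],
    [0,0,0],
    [0,0,0],
  ],
)

```text
time_s: 33.83
position: [0.5931, 0.0434, 0.0587]
tool_rot: [[-0.016, 1.0, -0.0], [1.0, 0.016, 0.0], [0.0, -0.0, -1.0]]
ft_force: [0.2, 0.8, -4.8]
grip_width: 0.0436
gripper_force: 62.0
```

Request:
move_arm(
  jaw=[4.1,4.1,4.1],
  dp=[
    [0,0,0.05],
    [0,0,0.05],
    [0,0,0],
  ],
  turn=[
    [0,0,0],
    [0,0,0],
    [0,0,0],
  ],
)

```text
time_s: 34.08
position: [0.5931, 0.0434, 0.0578]
tool_rot: [[-0.016, 1.0, -0.0], [1.0, 0.016, 0.0], [0.0, -0.0, -1.0]]
ft_force: [0.6, -0.2, -4.5]
grip_width: 0.0434
gripper_force: 62.0
```

Request:
move_arm(
  jaw=[4.1,4.1,4.1,4.1],
  dp=[
    [0,0,0.05],
    [0,0,0.05],
    [0,0,0.05],
    [0,0,0],
  ],
  turn=[
    [0,0,0],
    [0,0,0],
    [0,0,0],
    [0,0,0],
  ],
)

```text
time_s: 34.42
position: [0.5931, 0.0434, 0.0562]
tool_rot: [[-0.016, 1.0, -0.0], [1.0, 0.016, 0.0], [0.0, -0.0, -1.0]]
ft_force: [0.2, -0.4, -4.6]
grip_width: 0.0435
gripper_force: 62.0
```

Request:
move_arm(
  jaw=[4.1,4.1,4.1],
  dp=[
    [0,0,0.05],
    [0,0,0.05],
    [0,0,0],
  ],
  turn=[
    [0,0,0],
    [0,0,0],
    [0,0,0],
  ],
)

```text
time_s: 34.67
position: [0.5932, 0.0434, 0.056]
tool_rot: [[-0.016, 1.0, 0.001], [1.0, 0.016, -0.0], [-0.0, 0.001, -1.0]]
ft_force: [-2.9, 0.1, 3.0]
grip_width: 0.0435
gripper_force: 62.9
```

Contact made. Release, rise and move away to the left.

Request:
move_arm(
  jaw=[4.6,5.2,6,6.5,6.5,6.5,6.5,6.5,6.5,6.5,6.5,6.5],
  dp=[
    [0,0,0],
    [0,0,0],
    [0,0,0],
    [0,0,0],
    [0,0,-0.5],
    [0,0,-1.5],
    [0,0,-2.5],
    [0,0,-2.5],
    [0,0,-2],
    [2,-1,0],
    [3,-2,0],
    [3,-2,0],
  ],
  turn=[
    [0,0,0],
    [0,0,0],
    [0,0,0],
    [0,0,0],
    [0,0,0],
    [0,0,0],
    [0,0,0],
    [0,0,0],
    [0,0,0],
    [0,0,0],
    [0,0,0],
    [0,0,0],
  ],
)

```text
time_s: 35.67
position: [0.5416, 0.1229, 0.1459]
tool_rot: [[-0.014, 1.0, 0.001], [1.0, 0.014, 0.0], [0.0, 0.001, -1.0]]
ft_force: [0.2, 1.3, 0.0]
grip_width: 0.0645
gripper_force: 0.0
```

Request:
move_arm(
  jaw=[6.5,6.5,6.5,6.5,6.5,6.5,6.5,6.5,6.5,6.5],
  dp=[
    [3,-1,0],
    [3,0,0],
    [3,0,0],
    [3,0,0],
    [3,0,0],
    [2,0,0],
    [1,0,0],
    [0,0,0],
    [0,0,0],
    [0,0,0],
  ],
  turn=[
    [0,0,0],
    [0,0,0],
    [0,0,0],
    [0,0,0],
    [0,0,0],
    [0,0,0],
    [0,0,0],
    [0,0,0],
    [0,0,0],
    [0,0,0],
  ],
)

```text
time_s: 36.5
position: [0.5292, 0.3012, 0.1454]
tool_rot: [[-0.015, 1.0, -0.0], [1.0, 0.015, -0.0], [-0.0, -0.0, -1.0]]
ft_force: [0.2, -0.2, -0.1]
grip_width: 0.0652
gripper_force: 0.0
```

```bash
python3 -c "
from h import *
for n in('top','scene'):
  p,d=cams.get_image(n); X=cloud(n,d)
  P=blob(X,.034,.046,(.597,-.012),.1); P=P[P[:,0]>.55]
  S=blob(X,.034,.046,(.48,.005),.05)
  print(n,'long',rect(P),'B',rect(blob(X,.086,.1,(.597,-.067),.04)),'A',rect(blob(X,.086,.1,(.597,.043),.04)),'sq',rect(S),'blk',rect(blob(X,.083,.1,(.48,.005),.05)))
  if n=='scene': cv2.imwrite('pics/g9.png',cv2.resize(p[120:330,210:490],(800,600))[:,:,::-1])
"
```

```text
top long (array([596. , -12.7]), array([ 50.1, 178.1]), 0.9, 1140, array([ 0.5949, -0.0132])) B (array([600.7, -66.3]), array([22.6, 22.8]), 72.4, 103, array([ 0.6003, -0.0659])) A (array([596.5,  42.3]), array([23.3, 22. ]), 79.7, 104, array([0.5963, 0.0427])) sq (array([480.4,   4.3]), array([59.9, 58.2]), 0.9, 298, array([0.4824, 0.0072])) blk (array([480.7,   3.2]), array([22.6, 22.8]), 0.9, 109, array([0.48  , 0.0034]))
scene long (array([593.5,  -8.7]), array([ 55.5, 182.2]), 0.5, 680, array([0.5997, 0.0032])) B (array([598.6, -63.2]), array([23.7, 21.6]), 47.3, 60, array([ 0.5995, -0.0618])) A (array([595.5,  46.8]), array([24.2, 23. ]), 20.8, 66, array([0.5956, 0.048 ])) sq (array([478. ,   7.5]), array([63.7, 61.5]), 0.6, 185, array([0.4863, 0.0219])) blk (array([478. ,   7.3]), array([24.3, 21.9]), 42.8, 61, array([0.4793, 0.0082]))
```

View pics/g9.png

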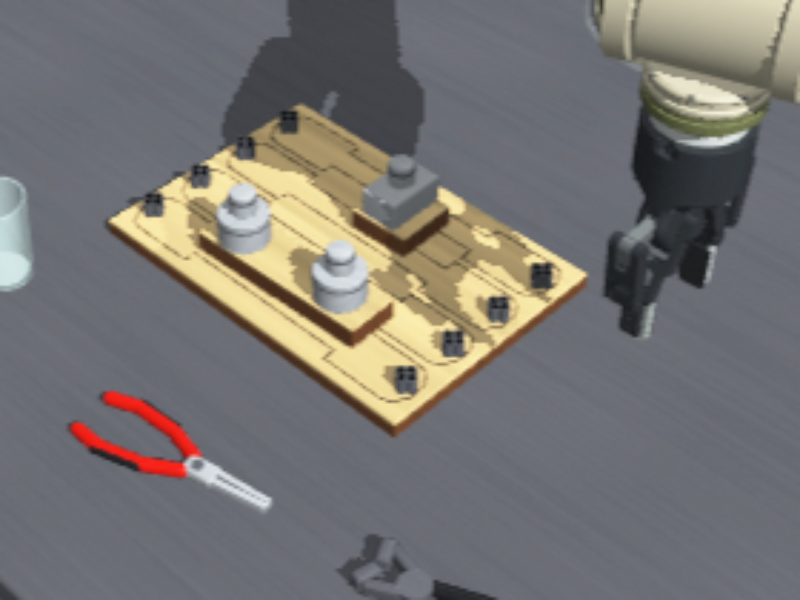

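Everything is upright and in tolerance: the weights stand at (240,220) and (340,275), the block at (400,200), and the gripper is clear at (650,280).

```bash
python3 -c "
from rig import ticket
print(ticket.close_job())"
```

```text
the job is handed in; nothing more can be done
None
```

The job is handed in at about 37 s of the 128 s: both cauls lie over their repairs with all three weights upright on them and the gripper clear. In the last camera check everything was within tolerance; the largest offsets were the long caul's, about 4 mm across and 5 mm along the strip.

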